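# Load the tumbling barrel and hold its bayonet lid home

### The arm

A 6-joint arm with a two-finger parallel gripper is mounted at the origin on the work surface. World frame = base frame: x ahead of the robot, y to its left, z up, the work surface at z = 0. Lengths are in m, angles in degrees, forces in N, time in s.
With the tool pointing down it reaches from about 0.3 to 0.75 m from the base axis. Payload 8.5 kg.
Tool frame: the origin (TCP) lies on the centre line of the jaws, within the pads' length; the fingertips stand 22 mm ahead of it and the grasp point (between the pads) lies 3 mm ahead of it; z points along the fingers, y is the line along which they close (so a half turn about z gives the same grasp; the last joint's range is limited). The gripper opens to 88 mm and grips with 3 to 60 N. Pads are 18 mm wide; open, the fingers measure 123 mm over their backs; the gripper's body (75 mm by 187 mm) begins 45 mm behind the grasp point.
Start: joints at [-86.878, 21.807, 74.336, -0, 83.858, -12.336], TCP at [0.147, -0.53, 0.261] pointing down, gripper open.
Joint ranges: [-178.18, 178.18], [-50.72, 133.34], [12.68, 142.11], [-81.47, 261.47], [9.98, 163.14], [-165.26, 165.26]. Speed limits (degrees/s): [136.94, 136.94, 180, 180, 180, 180].

### API

Orientations are given as a 3x3 rotation matrix whose columns are the frame's x, y, z axes.
In Python, from cell import ctrl gives the robot as it stands.
- The arm moves only by the tool drive_tool, never from a script. Its arguments are lists of equal length, an entry for each row: "travel": the shift along the world's x, y, z in mm, a list of three; "roll": the turn about the world's z in rad; "jaw": the closure in counts, from 0 (fully open) to 255 (shut). In form: {"travel": [[tx, ty, tz], ...], "roll": [roll, ...], "jaw": [jaw, ...]}. A call has 1 to 5 rows; each row shifts and turns the commanded pose from where the row before left it; what a row does not reach is not made up. A row lasts 1/12 s, in which the tool goes at most 41.7 mm and 7.16 degrees, less where a joint would pass 70% of its speed; a pose out of reach is approached as far as the arm can. A call is refused whole if a number of a shift passes 41.7 or a number of a turn 0.125, either way. A call with a gripper value outside its range is refused whole. The fingers move at their own pace and stop on an object; "grip_force" is the grip in N (left out, the last holds). Time passes only in rows, so rows that do not move let the fingers close. It gives the time, the measured TCP pose, the force, the opening and the grip force at its end, in the units of the state.
- ctrl.get_obs(): the state, without advancing time (a new reading comes with each control period).
- ctrl.snapshot(name): name is "side" or "top"; returns (picture, depth): 400x640x3 uint8, red, green, blue; 400x640 float32, m along the optical axis (not along the pixel's ray), 0 where there is no reading.
- ctrl.camera_params(name): a dict with "intrinsics" (3x3 intrinsics, pixels), "rvec" (rotation vector, rad) and "tvec" (3), from world to camera coordinates, as OpenCV has them. Camera axes: x right, y down, z forward; pixel columns grow to the right and rows downward; lengths in m; the calibration is good to about 2 mm. A picture is of the moment at which its call begins. camera_params takes no time and is no camera call.
- ctrl.hand_in(): hands the job in; it is judged then, once.
The state is a dict: "t": time; "joints": joint angles; "qvel": joint speeds; "joint_efforts": joint torques, N m; "ee_pos": TCP position; "tcp_rot": TCP orientation; "wrist_force": force on the tool from outside, world axes, zero at the start; "wrist_torque": the same for the moment, N m; "opening": finger opening in m; "finger_force": force on a finger pad.
Only numpy, scipy, OpenCV 4.12 (cv2) and the standard library are available. Lean on these libraries where they do the work, as an engineer would, in place of code of your own. Each camera call takes 0.05 s, during which the arm holds its last target. There are 200 camera calls.

### The job

Lift the handle of the hinged steel tray so that all four pipe fittings tip out of it into the tumbling barrel, and lower the tray again. Then fit the barrel's bayonet lid: push it down into the collar with its ears through the two gaps, give it a quarter turn clockwise (seen from above) under the flange against the spring seal, and finish while still gripping the lid and pressing it fully home, its plate flush with the collar, so that a colleague can fit the locking pin; leave the other things on the bench where they are.

Things in the scene. Friction and masses are not known exactly. Their poses are not given: they have to be found in the camera images.
- stand: loading stand, fixed: dark steel base plate 160 x 355 x 8 mm carrying the barrel and, beside it, the hinged tip tray. Origin on the bench under the barrel's axis; +y points from the barrel to the tray and its handle, z up. Pivot cheeks at y = 49 to 79 mm, x = 51 to 57 mm either side, reach 120 mm above the bench; the tray's rest post is at y = 172 mm
- collar (a point): centre of the top of the barrel's collar, 115 mm above the bench, z up; x, y turn with the barrel (its yaw may differ from the stand's). The collar is a flange 6 mm thick with a round opening 96 mm across and two gaps, on its +x and -x sides, at least 26 mm wide, out to 116 mm across. Slot ends under it let a pushed-in lid turn only clockwise from above (yaw decreasing), to a stop at 93 degrees
- barrel_floor (a point): centre of the inner floor of the barrel, an upright aluminium drum 132 mm across standing on the stand; 101 mm below the collar's top. The inside is rubber-lined, 100 mm across, and 84 mm through the spring-loaded seal ring, which lies 2 mm under the flange; axes as the collar's
- seal (a joint): how far the seal ring is pressed down: 0 free to 0.009 m bottomed; its spring pushes up with 5 N at 0 and 14 N at the bottom (the lid's weight alone does not press it). With the lid on it the ears are level with the flange's underside at 0.004: only when pressed deeper can the lid turn. If let go after turning, the spring lifts it to 0.004
- tray (a joint): tilt of the hinged tip tray: 0 level on its post, to 1.1 rad with the handle end lifted. It falls back under its own weight. Tray with fittings about 0.8 kg: a few newtons at the handle lift it. Fittings slide out at about 0.35 to 0.55 rad; none stays on it at 0.9 rad
- tray_pivot (a point): middle of the tray's pivot axis, along the stand's x, 110 mm above the bench, 62 mm from the barrel's axis. The tray is an open-nosed steel chute 90 mm wide, 135 mm long, walls 32 mm high; when level its floor is 45 mm above the pivot and the nose edge straight above it, so that the nose swings over the barrel's mouth as the handle is lifted
- tray_handle (a point): middle of the tray's handle, a round bar 12 mm thick, 76 mm between its two arms, along the stand's x axis, 50 mm behind the tray's rear wall (44 mm free between). Level, it is 175 mm above the bench, and 185 mm along the stand's y and 65 mm up from the pivot. The bar may turn between the fingers as the tray tilts
- lid: bayonet lid, loose on the bench, right way up, 0.4 kg: aluminium plate 92 mm across, 16 mm thick (lower edge tapered to 87), two ears 18 mm wide, 6 mm thick at its lower edge on its +x and -x sides, 111 mm over both, black grip bar on top. Origin: centre of the underside, z up; same after half a turn. Fully home the origin is 17 mm below the collar's top, the plate within 1 mm of flush
- lid_grip (a point): point to grip on the lid's bar: on the axis, 38 mm above the underside. The bar is 16 mm thick (along the lid's y), 84 mm long (along the lid's x, in line with the ears) and stands from 16 to 50 mm above the underside
- elbow_a: steel pipe elbow lying in the tray, 38 x 38 x 27 mm, 0.09 kg; origin on its underside near the middle
- elbow_b: another steel pipe elbow of the same kind lying in the tray
- tee: steel pipe tee lying in the tray, 42 x 35 x 27 mm, 0.11 kg; origin on its underside near the middle
- nipple: steel hex nipple standing in the tray, 34 mm across, 30 mm high, 0.08 kg; origin at the centre of its underside
- pliers: bystander: water-pump pliers lying on the bench, 190 mm long, 16 mm high; leave alone
- flange: bystander: dark steel pipe flange, a disc 96 mm across, 28 mm high, without ears or grip bar; leave alone
- tape: bystander: black tape measure, 68 x 34 x 62 mm; leave alone
- valve: bystander: brass ball valve with a flat lever, about 100 mm long, 66 mm high; leave alone
- pipe: bystander: upright length of steel pipe, 34 mm across, 75 mm high; leave alone
- tin: bystander: closed tin, 68 mm across, 75 mm high; leave alone
Not all that is in view belongs to the job. Leave any pink or purple look-alike of the elbow_b alone.

How it is judged (in metres and radians):
On the way, in this order (a step that is already met when the one before it is completed fails the run):
1. the fittings have tipped off the raised tray and all four lie in the barrel (value of joint tray above 0.25 rad and horizontal distance between each of elbow_a, elbow_b, tee, nipple and barrel_floor below 0.062 m and z of each of elbow_a, elbow_b, tee, nipple in the frame of barrel_floor below 0.095 m), for 0.1 s.
2. the lid is in the collar, its ears through the gaps and the seal pressed down (horizontal distance between lid and collar below 0.005 m and value of joint seal above 0.004 m and angle between the x axis of lid and the x axis of collar, either way round below 0.4 rad).
At the end, for the whole second after the job is handed in: fittings in the barrel; tray level (under 0.1 rad); lid centred in the collar (5 mm), level, turned a quarter turn (within 0.3 rad), its underside at least 13.5 mm below the collar's top and the seal pressed over 5.5 mm (the spring alone lifts it to 4 mm), fingers still holding it (over 3 N) (horizontal distance between each of elbow_a, elbow_b, tee, nipple and barrel_floor below 0.062 m and z of each of elbow_a, elbow_b, tee, nipple in the frame of barrel_floor below 0.095 m and value of joint tray below 0.1 rad and horizontal distance between lid and collar below 0.005 m and z of lid in the frame of collar below -0.0135 m and value of joint seal above 0.0055 m and angle between lid's own z axis and vertical below 0.08 rad and angle between the x axis of lid and the y axis of collar, either way round below 0.3 rad and contact force between the fingers and lid above 3 N); the arm keeps its last pose, push and grip.
It fails at once if one of the other things on the bench is knocked or shifted by more than 30 mm (distance of any of pliers, flange, tape, valve, pipe, tin from where it was at the start of the episode above 0.03 m).
It also fails if it takes over 72 s, if anything falls off the work surface, if the arm or the gripper's body presses on something with over 40 N, if the wrist force passes 120 N, or if a joint passes its speed limit or range.

## Working session

There is one attempt and no reset: what is moved stays moved. The work goes in short steps, Python scripts to look and compute and a tool call to move; the robot and the scene stay as the last step left them, time stands still between calls to the robot, and variables do not carry over. Pictures are saved under pics/ and viewed, at most 10 in all, crops included, and the job is handed in when it is done.

Besides the shell and the picture viewer there is one more tool, called by a JSON object that holds its "fn" and its "kwargs", one argument or row to a line. drive_tool: Moves the arm, as the interface text tells. Its arguments: {"type":"object","properties":{"travel":{"type":"array"},"roll":{"type":"array"},"jaw":{"type":"array"},"grip_force":{"type":"number"}},"required":["travel","roll","jaw"]}

```bash
mkdir -p pics
cat > h.py <<'E'
import numpy as np, cv2
from cell import ctrl
def cam(n):
    p=ctrl.camera_params(n); R=cv2.Rodrigues(np.array(p["rvec"],float))[0]
    return np.array(p["intrinsics"]),R,np.array(p["tvec"],float).ravel()
def cloud(n,d):
    K,R,t=cam(n); v,u=np.indices(d.shape)
    P=np.stack([(u-K[0,2])/K[0,0]*d,(v-K[1,2])/K[1,1]*d,d],-1)
    W=(P-t)@R; W[d<=0]=np.nan
    return W
def shot(n):
    im,d=ctrl.snapshot(n); return im,cloud(n,d)
def save(f,im): cv2.imwrite(f,im[...,::-1])
E
python3 - <<'E'
from h import *
for n in("top","side"):
    im,W=shot(n); save(f"pics/{n}0.png",im); np.savez(f"{n}0.npz",im=im,W=W)
    K,R,t=cam(n); print(n,-R.T@t,K[0,0])
o=ctrl.get_obs(); print(o)
E
```

```text
top [ 0.41978356 -0.02605184  1.37074525] 400.8043468321405
side [0.40235193 0.85864631 0.93940306] 469.8587015952262
{'t': 0.1, 'joints': array([-8.68768243e+01,  2.18394857e+01,  7.43778318e+01, -6.46238642e-04,
        8.38585635e+01, -1.23339213e+01]), 'qvel': array([ 0.0199894 , -0.16813189, -0.21904692, -0.06131446,  0.00101912,
       -0.02553706]), 'joint_efforts': array([ 2.46589501e-03, -4.38656437e+01, -2.24912167e+01,  7.14264717e-02,
        3.42035363e-02, -8.07919014e-05]), 'ee_pos': array([ 0.14658477, -0.52988574,  0.2601926 ]), 'tcp_rot': array([[ 9.63829978e-01,  2.66517853e-01, -8.33530118e-05],
       [ 2.66517727e-01, -9.63829110e-01,  1.32179457e-03],
       [ 2.71943792e-04, -1.29620029e-03, -9.99999123e-01]]), 'wrist_force': array([-0.0351799 , -0.54163232, -0.92392233]), 'wrist_torque': array([ 0.01347439, -0.00635296,  0.03411847]), 'finger_force': 0.0, 'opening': 0.08824624478321884}
```

View pics/top0.png

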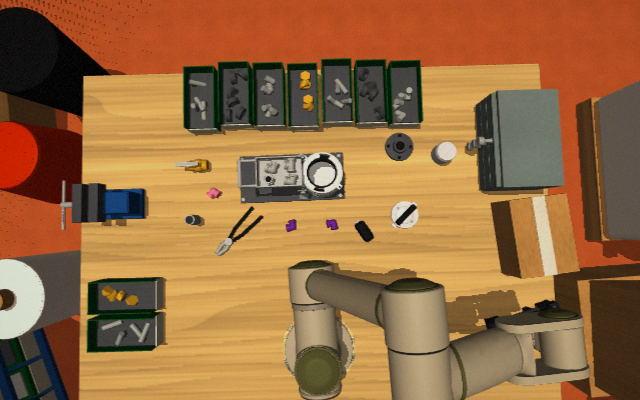

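View pics/side0.png

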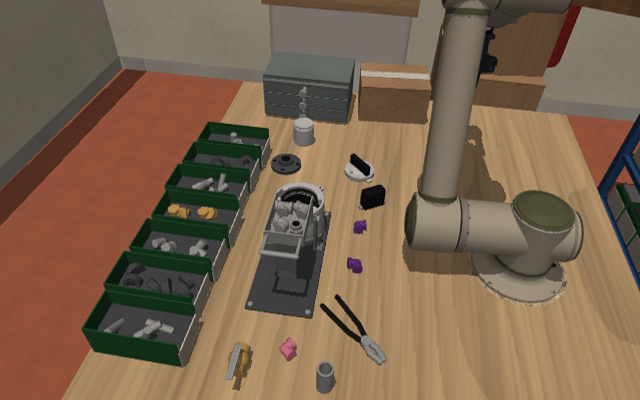

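The top view shows the barrel at (323,173), with the tray to its left and the handle near (240,178). For the lid there are two round candidates: (404,215), white with a bar and ears, and (399,147), a dark disc. The first is the lid because it has the grip bar and ears; the second is the bystander flange. The pink and purple pieces at (214,193), (291,226) and (332,225) are look-alikes. I'll confirm in one enlarged crop.

Run:
```python
from h import *
D=np.load("top0.npz"); im,W=D["im"],D["W"]
a=cv2.resize(im[140:210,230:350],None,fx=6,fy=6,interpolation=cv2.INTER_CUBIC)
b=cv2.resize(im[195:237,380:428],None,fx=3.75,fy=3.75,interpolation=cv2.INTER_CUBIC)
S=np.load("side0.npz"); c=S["im"][150:190,335:385]; c=cv2.resize(c,(225,180),interpolation=cv2.INTER_CUBIC)
out=np.zeros((600,720,3),np.uint8); out[:420]=a; out[420:420+b.shape[0],:b.shape[1]]=b; out[420:600,300:525]=c
save("pics/crop1.png",out)
def blob(u0,u1,v0,v1,z0,z1,W=W):
    P=W[v0:v1,u0:u1].reshape(-1,3); return P[(P[:,2]>z0)&(P[:,2]<z1)]
# lid bar
for nm,X in(("top",blob(375,435,190,245,.035,.07)),("side",blob(335,385,145,190,.035,.07,S["W"]))):
    r=cv2.minAreaRect((X[:,:2]*1000).astype(np.float32)); print("bar",nm,len(X),r,np.median(X[:,2]),X[:,2].max())
X=blob(375,435,190,245,.008,.03); print("plate",len(X),X.mean(0),X.min(0),X.max(0),cv2.minEnclosingCircle((X[:,:2]*1000).astype(np.float32)))
X=blob(298,350,145,205,.105,.13); print("collar",len(X),X.min(0),X.max(0),np.median(X[:,2]),cv2.minEnclosingCircle((X[:,:2]*1000).astype(np.float32)))
X=blob(230,352,140,210,.003,.02); print("base",len(X),cv2.minAreaRect((X[:,:2]*1000).astype(np.float32)))
X=blob(230,275,140,210,.14,.2); print("handle?",len(X),X.min(0),X.max(0))
X=blob(230,300,140,210,.15,.25); print("tray",len(X),cv2.minAreaRect((X[:,:2]*1000).astype(np.float32)))
for v in range(150,206,2): print(v,[ "%d"%(1000*z) if z==z else "-" for z in W[v,234:350:4,2]])
```

```text
bar top 141 ((436.8293762207031, -304.2810974121094), (16.326047897338867, 83.58038330078125), 43.13950729370117) 0.05013329304811975 0.060267953453056404
bar side 218 ((412.3185729980469, -244.77146911621094), (60.193756103515625, 189.20982360839844), 18.17803382873535) 0.04845785690910502 0.06434397188472349
plate 477 [ 0.43662063 -0.30207937  0.01755478] [ 0.34075935 -0.38698063  0.00803894] [ 0.51446407 -0.20405135  0.02969595] ((436.04949951171875, -296.5791931152344), 106.6438980102539)
collar 833 [ 0.51003492 -0.09321113  0.1050536 ] [0.63985497 0.0471036  0.12998542] 0.1153415462066521 ((573.0802612304688, -17.72126007080078), 85.24547576904297)
base 3182 ((585.0165405273438, 78.69615173339844), (417.1831970214844, 238.6816864013672), 88.38162994384766)
handle? 773 [0.52792871 0.11188604 0.14735888] [0.61811337 0.22290935 0.19408441]
tray 1546 ((573.5277099609375, 130.20603942871094), (90.65518188476562, 186.25364685058594), 0.6137488484382629)
150 ['3', '-2', '0', '4', '4', '4', '1', '1', '5', '2', '3', '6', '3', '-2', '-2', '4', '-2', '1', '-2', '-2', '1', '2', '-2', '4', '
[... 4208 characters left out ...]
, '13', '12', '19', '19', '20', '6', '12', '9', '8', '2']
198 ['0', '3', '14', '11', '8', '10', '6', '8', '5', '6', '8', '8', '5', '11', '8', '11', '7', '17', '14', '8', '9', '13', '14', '4', '10', '7', '10', '11', '-4']
200 ['2', '0', '16', '8', '11', '14', '9', '10', '5', '8', '11', '13', '10', '11', '13', '6', '3', '6', '2', '0', '1', '0', '2', '-1', '-1', '5', '4', '0', '-1']
202 ['2', '-2', '11', '13', '10', '2', '6', '1', '0', '-4', '0', '4', '6', '-3', '-4', '2', '7', '-1', '-2', '0', '1', '0', '0', '2', '0', '-3', '3', '2', '0']
204 ['1', '-2', '1', '-2', '-5', '-2', '0', '-1', '10', '2', '3', '0', '0', '2', '0', '3', '1', '5', '3', '1', '0', '6', '0', '6', '4', '1', '-1', '-4', '0']
```

View pics/crop1.png

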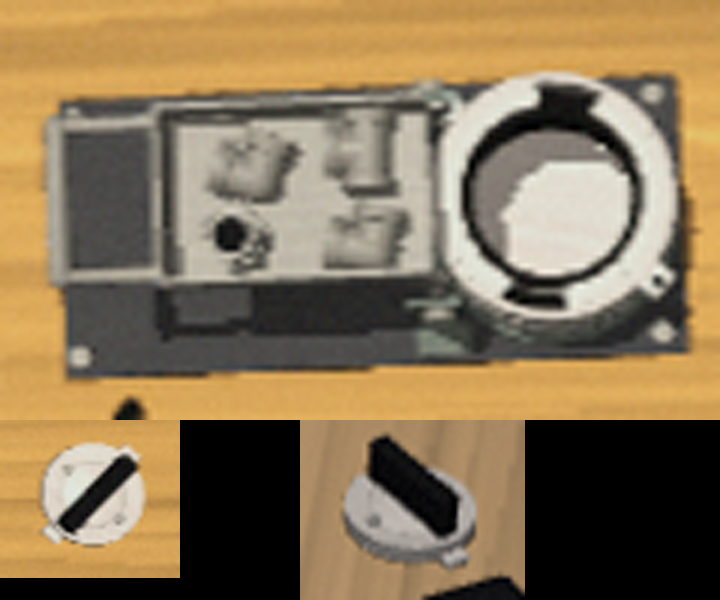

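The crop confirms the lid: white plate, two ears and a black grip bar, bar centre near (404,215). In the main crop the collar gaps are at (562,95) and (535,298), so the collar is yawed differently from the stand. The handle bar is at the far left, crop x≈55. Next I'll do precise fits.

```bash
cat >> h.py <<'E'
def onplane(n,uv,z):
    K,R,t=cam(n); uv=np.atleast_2d(uv).astype(float)
    d=np.c_[(uv-K[:2,2])/[K[0,0],K[1,1]],np.ones(len(uv))]@R; c=-R.T@t
    return c+d*((z-c[2])/d[:,2])[:,None]
E
python3 - <<'E'
from h import *
from scipy.optimize import minimize
D=np.load("top0.npz"); im,W=D["im"],D["W"]; g=im.astype(int).sum(2)/3
v,u=np.mgrid[145:205,295:352]; z=W[145:205,295:352,2]; uv=np.c_[u.ravel(),v.ravel()]
P=onplane("top",uv,.115)[:,:2]*1000; z=z.ravel(); gg=g[145:205,295:352].ravel()
m=(abs(z-.115)<.009)
from scipy.special import expit
def cost(c):
    r=np.hypot(*(P-c).T); w=expit((r-48)/1.)*expit((66-r)/1.)
    return -(w*np.where(m,1,-1)).sum()
b=min((minimize(cost,[x,y],method="Nelder-Mead") for x in(565,573,580) for y in(-25,-18,-10)),key=lambda r:r.fun); c=b.x
print("collar",c,b.fun)
r=np.hypot(*(P-c).T); a=np.degrees(np.arctan2(*(P-c).T[::-1]))
s=(r>50)&(r<56)
for k in range(-180,180,6):
    q=s&(a>=k)&(a<k+6); print(k,int(gg[q].mean()) if q.any() else None,end="; ")
print()
q=s&(gg<110); A=a[q]
for lo in(-10,):
    n=A[(abs(A)<60)]; f=A[(abs(A)>120)]%360; print("gap means",n.mean() if len(n) else None,len(n),f.mean() if len(f) else None,len(f))
H=W[150:196,230:247]; vv,uu=np.nonzero((H[...,2]>.165)&(H[...,2]<.195)); hp=onplane("top",np.c_[uu+230,vv+150],.178)
print("handle minmax",hp.min(0),hp.max(0))
k=(hp[:,1]>hp[:,1].max()-.02); hb=hp[(hp[:,0]>.54)&(hp[:,0]<.605)&k]; print("bar",len(hb),hb.mean(0),hb[:,1].min(),hb[:,1].max(),np.polyfit(hb[:,0],hb[:,1],1))
B=W[145:210,228:352]; vv,uu=np.nonzero((g[145:210,228:352]<100)&(B[...,2]<.025)); bp=onplane("top",np.c_[uu+228,vv+145],.008)*1000
print("base",cv2.minAreaRect(bp[:,:2].astype(np.float32)))
# lid bar
H=W[190:245,375:435]; vv,uu=np.nonzero((H[...,2]>.035)&(g[190:245,375:435]<70)); lp=onplane("top",np.c_[uu+375,vv+190],.05)*1000
print("lidbar",len(lp),cv2.minAreaRect(lp[:,:2].astype(np.float32)),lp.mean(0))
E
```

```text
collar [575.68939832 -29.02583164] -448.8838947589148
-180 125; -174 207; -168 221; -162 218; -156 220; -150 219; -144 212; -138 221; -132 220; -126 219; -120 220; -114 219; -108 218; -102 220; -96 219; -90 219; -84 219; -78 220; -72 217; -66 220; -60 219; -54 220; -48 219; -42 220; -36 220; -30 199; -24 36; -18 33; -12 32; -6 26; 0 30; 6 201; 12 220; 18 221; 24 215; 30 213; 36 219; 42 215; 48 215; 54 212; 60 204; 66 221; 72 208; 78 200; 84 220; 90 208; 96 208; 102 211; 108 203; 114 213; 120 222; 126 208; 132 214; 138 220; 144 209; 150 102; 156 43; 162 41; 168 67; 174 70; 
gap means -8.834804679212706 17 166.2466253441184 17
handle minmax [0.53008164 0.19743469 0.178     ] [0.61468762 0.22256465 0.178     ]
bar 83 [0.57233687 0.21755158 0.178     ] 0.21261126561028804 0.2224401368317983 [-0.01329929  0.22516325]
base ((563.2900390625, 71.7975845336914), (183.2356414794922, 359.5440979003906), 0.8750109076499939)
lidbar 122 ((436.4527587890625, -301.422119140625), (13.871847152709961, 82.01202392578125), 42.93283462524414) [ 436.418285   -301.45618901   50.        ]
```

{"fn": "drive_tool", "kwargs": {
  "travel": [
    [19.5,34,1],
    [19.5,34,1],
    [19.5,34,1],
    [19.5,34,1],
    [19.5,34,1]
  ],
  "roll": [-0.0135,-0.0135,-0.0135,-0.0135,-0.0135],
  "jaw": [130,130,130,130,130],
  "grip_force": 12
}}

```text
t: 0.52
ee_pos: [0.2445, -0.3582, 0.2655]
tcp_rot: [[0.98, 0.2, -0.0], [0.2, -0.98, 0.001], [0.0, -0.001, -1.0]]
wrist_force: [1.2, -0.4, -0.4]
opening: 0.0568
finger_force: 0.0
```

{"fn": "drive_tool", "kwargs": {
  "travel": [
    [19.5,34,1],
    [19.5,34,1],
    [19.5,34,1],
    [19.5,34,1],
    [19.5,34,1]
  ],
  "roll": [-0.0135,-0.0135,-0.0135,-0.0135,-0.0135],
  "jaw": [130,130,130,130,130]
}}

```text
t: 0.93
ee_pos: [0.3419, -0.1882, 0.2707]
tcp_rot: [[0.991, 0.133, -0.0], [0.133, -0.991, 0.0], [-0.0, -0.0, -1.0]]
wrist_force: [0.5, 0.0, -0.9]
opening: 0.0433
finger_force: 0.0
```

{"fn": "drive_tool", "kwargs": {
  "travel": [
    [19.5,34,0],
    [19.5,34,0],
    [19.5,34,0],
    [19.5,34,0],
    [19.5,34,0]
  ],
  "roll": [-0.0135,-0.0135,-0.0135,-0.0135,-0.0135],
  "jaw": [130,130,130,130,130]
}}

```text
t: 1.35
ee_pos: [0.4395, -0.018, 0.2707]
tcp_rot: [[0.998, 0.067, -0.0], [0.067, -0.998, -0.0], [-0.0, 0.0, -1.0]]
wrist_force: [1.0, -1.2, -1.3]
opening: 0.0434
finger_force: 0.0
```

{"fn": "drive_tool", "kwargs": {
  "travel": [
    [19.5,34,0],
    [19.5,34,0],
    [19.5,34,0],
    [19.5,34,0],
    [0,0,0]
  ],
  "roll": [-0.0135,-0.0135,-0.0135,-0.0135,-0.0135],
  "jaw": [130,130,130,130,130]
}}

```text
t: 1.77
ee_pos: [0.5187, 0.1206, 0.2698]
tcp_rot: [[1.0, 0.004, -0.0], [0.004, -1.0, 0.001], [-0.0, -0.001, -1.0]]
wrist_force: [-0.5, 0.6, -0.2]
opening: 0.0433
finger_force: 0.0
```

{"fn": "drive_tool", "kwargs": {
  "travel": [
    [18,32,0],
    [18,32,0],
    [18,33,0],
    [0,0,-15],
    [0,0,-15]
  ],
  "roll": [0,0,0,0,0],
  "jaw": [130,130,130,130,130]
}}

```text
t: 2.18
ee_pos: [0.5715, 0.2142, 0.2399]
tcp_rot: [[1.0, 0.002, 0.001], [0.002, -1.0, 0.0], [0.001, -0.0, -1.0]]
wrist_force: [0.3, 0.8, -0.9]
opening: 0.043
finger_force: 0.0
```

{"fn": "drive_tool", "kwargs": {
  "travel": [
    [0,0,-15],
    [0,0,-15],
    [0,0,-15],
    [0,0,-15],
    [0,0,0]
  ],
  "roll": [0,0,0,0,0],
  "jaw": [130,130,130,130,130]
}}

```text
t: 2.6
ee_pos: [0.5698, 0.2122, 0.1777]
tcp_rot: [[1.0, -0.001, -0.006], [-0.001, -1.0, -0.001], [-0.006, 0.001, -1.0]]
wrist_force: [-0.6, 0.2, -0.7]
opening: 0.0438
finger_force: 0.0
```

{"fn": "drive_tool", "kwargs": {
  "travel": [
    [0,0,0],
    [0,0,0],
    [0,0,0],
    [0,0,0],
    [0,0,0]
  ],
  "roll": [0,0,0,0,0],
  "jaw": [230,230,230,230,230],
  "grip_force": 12
}}

```text
t: 3.02
ee_pos: [0.5715, 0.2171, 0.183]
tcp_rot: [[1.0, 0.002, 0.005], [0.001, -1.0, 0.009], [0.005, -0.009, -1.0]]
wrist_force: [-0.3, 24.9, 6.0]
opening: 0.0165
finger_force: 12.0
```

{"fn": "drive_tool", "kwargs": {
  "travel": [
    [0,3,0],
    [0,2,0],
    [0,0,0]
  ],
  "roll": [0,0,0],
  "jaw": [245,245,245]
}}

```text
t: 3.27
ee_pos: [0.5714, 0.2201, 0.1821]
tcp_rot: [[1.0, 0.001, 0.003], [0.001, -1.0, 0.004], [0.003, -0.004, -1.0]]
wrist_force: [0.8, 10.1, -0.0]
opening: 0.0117
finger_force: 12.0
```

Run:
```python
from h import *
im,W=shot("side"); save("pics/s1.png",cv2.resize(im[100:320,220:400],None,fx=2.7,fy=2.7,interpolation=cv2.INTER_CUBIC))
o=ctrl.get_obs(); print(o["ee_pos"],o["wrist_force"],o["opening"],o["finger_force"])
```

```text
[0.57145515 0.22008024 0.18210752] [ 0.48251176 10.91876563  1.23655861] 0.011744612210174978 11.997921201837016
```

View pics/s1.png

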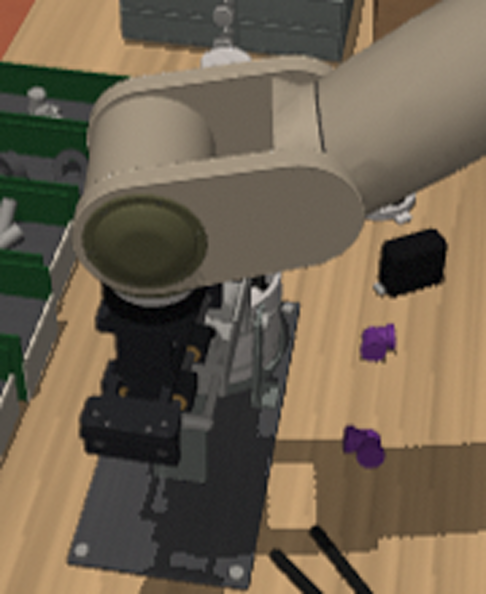

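The handle bar is gripped: the gripper is at crop (150,400) and the opening is 11.7 mm. Next I lift it along the arc.

{"fn": "drive_tool", "kwargs": {
  "travel": [
    [0,-2.2,9.1],
    [0,-3.2,9],
    [0,-4.5,8.7],
    [0,-4.7,8.7],
    [0,-5.4,8.2]
  ],
  "roll": [0,0,0,0,0],
  "jaw": [245,245,245,245,245]
}}

```text
t: 3.73
ee_pos: [0.5717, 0.1988, 0.2264]
tcp_rot: [[1.0, 0.0, 0.004], [0.0, -1.0, 0.003], [0.004, -0.003, -1.0]]
wrist_force: [3.2, 8.1, 1.4]
opening: 0.0112
finger_force: 12.0
```

{"fn": "drive_tool", "kwargs": {
  "travel": [
    [0,-5.5,8.1],
    [0,-6.1,7.6],
    [0,-6.3,7.5],
    [0,-6.9,7],
    [0,-7,6.8]
  ],
  "roll": [0,0,0,0,0],
  "jaw": [245,245,245,245,245]
}}

```text
t: 4.15
ee_pos: [0.5721, 0.1672, 0.2644]
tcp_rot: [[1.0, 0.001, 0.007], [0.001, -1.0, 0.004], [0.007, -0.004, -1.0]]
wrist_force: [4.8, 8.5, 5.1]
opening: 0.0114
finger_force: 12.0
```

{"fn": "drive_tool", "kwargs": {
  "travel": [
    [0,-7.5,6.3],
    [0,-7.7,6.1],
    [0,-8.2,5.4],
    [0,-8.2,5.4],
    [0,-8.6,4.6]
  ],
  "roll": [0,0,0,0,0],
  "jaw": [245,245,245,245,245]
}}

```text
t: 4.57
ee_pos: [0.572, 0.1262, 0.2922]
tcp_rot: [[1.0, 0.001, 0.007], [0.001, -1.0, 0.002], [0.007, -0.002, -1.0]]
wrist_force: [5.2, 3.1, 5.3]
opening: 0.0118
finger_force: 12.0
```

{"fn": "drive_tool", "kwargs": {
  "travel": [
    [0,-8.7,4.5],
    [0,-9.1,3.7],
    [0,-9.1,3.6],
    [0,-9.4,3],
    [0,0,0]
  ],
  "roll": [0,0,0,0,0],
  "jaw": [245,245,245,245,245]
}}

```text
t: 4.98
ee_pos: [0.5719, 0.0884, 0.3064]
tcp_rot: [[1.0, -0.002, 0.005], [-0.002, -1.0, -0.0], [0.005, 0.0, -1.0]]
wrist_force: [3.7, 2.2, 7.3]
opening: 0.0112
finger_force: 12.0
```

Run:
```python
from h import *
im,W=shot("side"); im2,W2=shot("top")
A=cv2.resize(im[100:320,220:400],(486,594),interpolation=cv2.INTER_CUBIC)
B=cv2.resize(im2[140:210,290:352],(300,339),interpolation=cv2.INTER_CUBIC)
o=np.zeros((594,786,3),np.uint8); o[:,:486]=A; o[:339,486:]=B
save("pics/s2.png",o)
o=ctrl.get_obs(); print(o["ee_pos"],o["wrist_force"],o["opening"],o["finger_force"])
```

```text
[0.57187111 0.08951977 0.30611108] [5.18577414 2.16888724 6.96522253] 0.011645410626176115 12.0277239382267
```

View pics/s2.png

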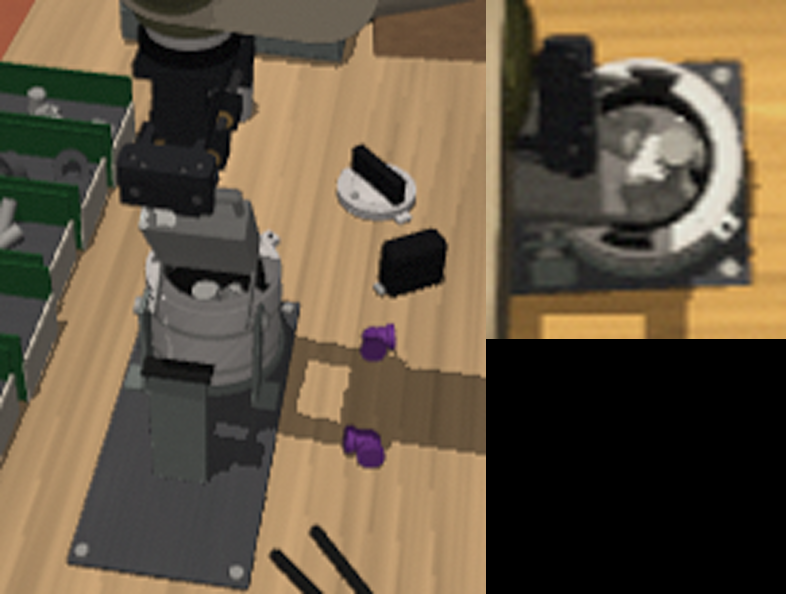

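The tray is tipped up and the fittings can be seen inside the barrel, at right-panel pixels (650,150). I'll check how high the pile is.

Run:
```python
from h import *
im2,W2=shot("top"); P=W2[140:210,290:352].reshape(-1,3)
r=np.hypot(P[:,0]-.5757,P[:,1]+.028); 
for a,b in((0,38),(38,44)):
    q=(r>a/1e3)&(r<b/1e3); print(np.round(np.sort(P[q,2]),3)[::12])
im,W=shot("side"); P=W.reshape(-1,3); q=(np.hypot(P[:,0]-.5757,P[:,1]+.028)<.038)&(P[:,2]<.13); print(q.sum(),np.round(np.sort(P[q,2])[::15],3))
```

```text
[0.008 0.011 0.013 0.014 0.014 0.015 0.016 0.017 0.019 0.021 0.029 0.033
 0.035 0.037 0.038 0.039 0.04  0.042 0.043 0.045 0.048 0.05  0.052 0.054
 0.055 0.057 0.058 0.06  0.061 0.138 0.143 0.39  0.391 0.391 0.392 0.392
 0.393 0.393 0.394 0.395]
[0.01  0.029 0.043 0.053 0.061 0.106 0.108 0.112 0.147 0.156 0.389 0.39
 0.391 0.392 0.393 0.394]
92 [0.04  0.052 0.054 0.055 0.057 0.058 0.06 ]
```

All of the pile is below 0.062 m, so the fittings are in. I lower the tray back along the arc.

{"fn": "drive_tool", "kwargs": {
  "travel": [
    [0,9.4,-3],
    [0,9.1,-3.6],
    [0,9.1,-3.7],
    [0,8.7,-4.5],
    [0,8.6,-4.6]
  ],
  "roll": [0,0,0,0,0],
  "jaw": [245,245,245,245,245]
}}

```text
t: 5.6
ee_pos: [0.5712, 0.1355, 0.285]
tcp_rot: [[1.0, 0.0, 0.002], [0.0, -1.0, 0.0], [0.002, -0.0, -1.0]]
wrist_force: [3.0, 1.7, 4.4]
opening: 0.0116
finger_force: 12.0
```

{"fn": "drive_tool", "kwargs": {
  "travel": [
    [0,8.2,-5.4],
    [0,8.2,-5.4],
    [0,7.7,-6.1],
    [0,7.5,-6.3],
    [0,7,-6.8]
  ],
  "roll": [0,0,0,0,0],
  "jaw": [245,245,245,245,245]
}}

```text
t: 6.02
ee_pos: [0.5707, 0.174, 0.2537]
tcp_rot: [[1.0, 0.0, -0.001], [0.0, -1.0, -0.0], [-0.001, 0.0, -1.0]]
wrist_force: [0.9, 1.8, 1.3]
opening: 0.0114
finger_force: 12.0
```

{"fn": "drive_tool", "kwargs": {
  "travel": [
    [0,6.9,-7],
    [0,6.3,-7.5],
    [0,6.1,-7.6],
    [0,5.5,-8.1],
    [0,5.4,-8.2]
  ],
  "roll": [0,0,0,0,0],
  "jaw": [245,245,245,245,245]
}}

```text
t: 6.43
ee_pos: [0.5705, 0.2035, 0.2148]
tcp_rot: [[1.0, -0.0, -0.002], [-0.0, -1.0, -0.001], [-0.002, 0.001, -1.0]]
wrist_force: [-3.3, -2.2, -2.4]
opening: 0.0112
finger_force: 12.1
```

{"fn": "drive_tool", "kwargs": {
  "travel": [
    [0,4.7,-8.7],
    [0,4.5,-8.7],
    [0,4,-9],
    [0,3,-8],
    [0,0,0]
  ],
  "roll": [0,0,0,0,0],
  "jaw": [245,245,245,245,245]
}}

```text
t: 6.85
ee_pos: [0.5706, 0.2198, 0.1797]
tcp_rot: [[1.0, 0.0, -0.003], [0.0, -1.0, -0.0], [-0.003, 0.0, -1.0]]
wrist_force: [-4.4, -1.8, -2.2]
opening: 0.0112
finger_force: 12.0
```

{"fn": "drive_tool", "kwargs": {
  "travel": [
    [0,0,0],
    [0,0,0],
    [0,0,5],
    [0,0,30],
    [0,0,35]
  ],
  "roll": [0,0,0,0,0],
  "jaw": [130,130,130,130,130]
}}

```text
t: 7.27
ee_pos: [0.5708, 0.2192, 0.252]
tcp_rot: [[1.0, -0.001, -0.003], [-0.001, -1.0, -0.0], [-0.003, 0.0, -1.0]]
wrist_force: [0.6, 0.1, 0.1]
opening: 0.042
finger_force: 0.0
```

{"fn": "drive_tool", "kwargs": {
  "travel": [
    [0,0,20],
    [-6,-25,0],
    [-6,-25,0],
    [-6,-25,0],
    [-6,-25,0]
  ],
  "roll": [0,0.11,0.11,0.11,0.11],
  "jaw": [130,130,130,130,130]
}}

```text
t: 7.68
ee_pos: [0.547, 0.1185, 0.2732]
tcp_rot: [[0.902, 0.431, 0.003], [0.431, -0.902, 0.0], [0.003, 0.001, -1.0]]
wrist_force: [0.4, 1.2, 0.4]
opening: 0.0431
finger_force: 0.0
```

{"fn": "drive_tool", "kwargs": {
  "travel": [
    [-6,-25,0],
    [-6,-25,0],
    [-6,-25,0],
    [-6,-25,0],
    [-6,-25,0]
  ],
  "roll": [0.11,0.11,0.11,0.11,0.11],
  "jaw": [130,130,130,130,130]
}}

```text
t: 8.1
ee_pos: [0.517, -0.0069, 0.2732]
tcp_rot: [[0.545, 0.839, 0.003], [0.839, -0.545, -0.001], [0.001, 0.003, -1.0]]
wrist_force: [0.8, -0.4, 0.5]
opening: 0.0429
finger_force: 0.0
```

{"fn": "drive_tool", "kwargs": {
  "travel": [
    [-6,-25,0],
    [-6,-25,0],
    [-6,-25,0],
    [-6,-25,0],
    [-6,-25,0]
  ],
  "roll": [0.11,0.11,0.11,0.11,0.11],
  "jaw": [130,130,130,130,130]
}}

```text
t: 8.52
ee_pos: [0.487, -0.132, 0.2732]
tcp_rot: [[0.026, 1.0, 0.003], [1.0, -0.026, -0.001], [-0.001, 0.003, -1.0]]
wrist_force: [0.1, -0.0, 1.1]
opening: 0.0428
finger_force: 0.0
```

{"fn": "drive_tool", "kwargs": {
  "travel": [
    [-6,-25,0],
    [-6,-25,0],
    [-6,-25,0],
    [-6,-25,0],
    [-6,-25,0]
  ],
  "roll": [0.11,0.11,0.11,0.11,0.11],
  "jaw": [130,130,130,130,130]
}}

```text
t: 8.93
ee_pos: [0.4568, -0.2571, 0.2732]
tcp_rot: [[-0.5, 0.866, 0.002], [0.866, 0.5, -0.002], [-0.003, 0.001, -1.0]]
wrist_force: [0.1, -0.2, -0.7]
opening: 0.0433
finger_force: 0.0
```

{"fn": "drive_tool", "kwargs": {
  "travel": [
    [-6,-25,0],
    [-6,-25,0],
    [0,0,0]
  ],
  "roll": [0.11,0.11,0],
  "jaw": [130,130,130]
}}

```text
t: 9.18
ee_pos: [0.4443, -0.3095, 0.2727]
tcp_rot: [[-0.675, 0.738, 0.001], [0.738, 0.675, -0.003], [-0.003, -0.001, -1.0]]
wrist_force: [0.1, 0.3, 0.1]
opening: 0.0436
finger_force: 0.0
```

Run:
```python
from h import *
o=ctrl.get_obs(); print(o["ee_pos"],o["tcp_rot"],o["joints"],o["wrist_force"],o["opening"])
im2,W2=shot("top"); g=im2.mean(2)
H=W2[190:245,375:435]; vv,uu=np.nonzero((H[...,2]>.035)&(H[...,2]<.07)&(g[190:245,375:435]<70)); lp=onplane("top",np.c_[uu+375,vv+190],.05)*1000
if len(lp)>10: print("lidbar",len(lp),cv2.minAreaRect(lp[:,:2].astype(np.float32)))
H=W2[150:196,230:247]; vv,uu=np.nonzero((H[...,2]>.165)&(H[...,2]<.195)); hp=onplane("top",np.c_[uu+230,vv+150],.178); print("handle",hp.max(0),np.median(H[vv,uu,2]))
save("pics/x.png",im2)
# gap refine from new unobstructed view
P=onplane("top",np.array([[u,v] for v in range(145,205) for u in range(295,352)]),.115)[:,:2]*1000; gg=g[145:205,295:352].ravel()
for c in((575.7,-29),(575.7,-27),(573.7,-28),(577,-28)):
    r=np.hypot(*(P-c).T); a=np.degrees(np.arctan2(*(P-c).T[::-1])); q=(r>50)&(r<57)&(gg<115)
    A=a[q]; n=A[abs(A)<60]; f=A[abs(A)>120]%360-180; 
    # inner dark edge radius by direction
    print(c,n.min(),n.max(),n.mean(),f.min(),f.max(),f.mean())
```

```text
[ 0.4442713  -0.30950131  0.27266452] [[-6.75142756e-01  7.37685679e-01  1.44843689e-03]
 [ 7.37680718e-01  6.75143781e-01 -2.83426688e-03]
 [-3.06870125e-03 -8.45050790e-04 -9.99994934e-01]] [-4.73753405e+01  2.04026166e+01  7.45277269e+01 -4.91012005e-02
  8.48939697e+01 -8.98364551e+01] [0.0521075  0.33321424 0.06844602] 0.043598744491415924
lidbar 20 ((435.8865966796875, -292.3249206542969), (2.3079538345336914, 67.91964721679688), 42.932899475097656)
handle [0.61468762 0.22256465 0.178     ] 0.18102949073348107
(575.7, -29) -25.57508364142637 4.68535521504527 -10.501988802129663 -27.645445683494472 2.6776044386921853 -10.928816689669597
(575.7, -27) -25.798416923067425 2.4664448980958453 -11.727344592443211 -25.798993844652728 4.944834385158089 -8.859483627042525
(573.7, -28) -23.92549496538213 3.7636421912081843 -8.554038342220753 -27.69047371016606 3.627232532450961 -12.117649601378126
(577, -28) -27.088573145880602 3.6697490958136325 -9.61767337292928 -26.137705894975795 3.716953282168731 -11.217215083508352
```

{"fn": "drive_tool", "kwargs": {
  "travel": [
    [-4,4,-40],
    [-4,4,-40],
    [0,0,-40],
    [0,0,-40],
    [0,0,0]
  ],
  "roll": [0.005,0,0,0,0],
  "jaw": [130,130,130,130,130]
}}

```text
t: 9.65
ee_pos: [0.4354, -0.2947, 0.1068]
tcp_rot: [[-0.676, 0.737, -0.007], [0.737, 0.676, 0.008], [0.01, 0.0, -1.0]]
wrist_force: [-0.9, 1.1, -0.7]
opening: 0.0434
finger_force: 0.0
```

{"fn": "drive_tool", "kwargs": {
  "travel": [
    [0,0,-15],
    [0,0,-15],
    [0,0,-15],
    [0,0,-15],
    [0,0,0]
  ],
  "roll": [0,0,0,0,0],
  "jaw": [130,130,130,130,130]
}}

```text
t: 10.07
ee_pos: [0.4375, -0.2971, 0.0522]
tcp_rot: [[-0.677, 0.736, -0.0], [0.736, 0.677, 0.001], [0.001, 0.0, -1.0]]
wrist_force: [-1.2, 0.2, -0.5]
opening: 0.0432
finger_force: 0.0
```

{"fn": "drive_tool", "kwargs": {
  "travel": [
    [0,0,0],
    [0,0,0],
    [0,0,0]
  ],
  "roll": [0,0,0],
  "jaw": [130,130,130]
}}

```text
t: 10.32
ee_pos: [0.4378, -0.2979, 0.0536]
tcp_rot: [[-0.677, 0.736, 0.002], [0.736, 0.677, -0.002], [-0.003, 0.0, -1.0]]
wrist_force: [0.6, -0.8, -0.8]
opening: 0.0433
finger_force: 0.0
```

{"fn": "drive_tool", "kwargs": {
  "travel": [
    [-1.4,-3.5,-3],
    [0,0,0],
    [0,0,0],
    [0,0,0],
    [0,0,0]
  ],
  "roll": [0,0,0,0,0],
  "jaw": [130,130,230,230,230],
  "grip_force": 50
}}

```text
t: 10.73
ee_pos: [0.4357, -0.301, 0.0489]
tcp_rot: [[-0.677, 0.736, -0.0], [0.736, 0.677, 0.0], [0.0, -0.0, -1.0]]
wrist_force: [0.5, 0.1, 0.2]
opening: 0.0251
finger_force: 0.0
```

{"fn": "drive_tool", "kwargs": {
  "travel": [
    [0,0,0],
    [0,0,0],
    [0,0,0]
  ],
  "roll": [0,0,0],
  "jaw": [245,245,245]
}}

```text
t: 10.98
ee_pos: [0.4357, -0.3009, 0.0489]
tcp_rot: [[-0.677, 0.736, -0.0], [0.736, 0.677, 0.0], [0.0, 0.0, -1.0]]
wrist_force: [0.0, 0.5, 0.2]
opening: 0.0158
finger_force: 49.9
```

{"fn": "drive_tool", "kwargs": {
  "travel": [
    [0,0,20],
    [0,0,38],
    [0,0,38],
    [0,0,38],
    [0,0,17]
  ],
  "roll": [0,0,0,0,0],
  "jaw": [245,245,245,245,245]
}}

```text
t: 11.4
ee_pos: [0.4362, -0.3015, 0.2041]
tcp_rot: [[-0.677, 0.736, 0.004], [0.736, 0.677, -0.004], [-0.005, -0.0, -1.0]]
wrist_force: [-0.2, -0.0, -3.6]
opening: 0.016
finger_force: 49.9
```

{"fn": "drive_tool", "kwargs": {
  "travel": [
    [15.5,30,0],
    [15.5,30,0],
    [15.5,30,0],
    [15.5,30,0],
    [15.5,30,0]
  ],
  "roll": [0.072,0.072,0.072,0.072,0.072],
  "jaw": [245,245,245,245,245]
}}

```text
t: 11.82
ee_pos: [0.5133, -0.1493, 0.1994]
tcp_rot: [[-0.894, 0.447, -0.001], [0.447, 0.894, 0.001], [0.001, 0.0, -1.0]]
wrist_force: [0.6, -0.0, -3.8]
opening: 0.015
finger_force: 49.9
```

{"fn": "drive_tool", "kwargs": {
  "travel": [
    [15.5,30,0],
    [15.5,30,0],
    [15.5,30,0],
    [15.5,30,0],
    [0,0,0]
  ],
  "roll": [0.072,0.072,0.072,0.066,0],
  "jaw": [245,245,245,245,245]
}}

```text
t: 12.23
ee_pos: [0.5764, -0.0261, 0.199]
tcp_rot: [[-0.984, 0.176, -0.001], [0.176, 0.984, 0.002], [0.001, 0.002, -1.0]]
wrist_force: [-1.1, 0.5, -3.5]
opening: 0.0157
finger_force: 49.9
```

{"fn": "drive_tool", "kwargs": {
  "travel": [
    [0,2,0],
    [0,0,0],
    [0,0,0]
  ],
  "roll": [0,0,0],
  "jaw": [245,245,245]
}}

```text
t: 12.48
ee_pos: [0.5747, -0.0297, 0.1996]
tcp_rot: [[-0.983, 0.185, -0.001], [0.185, 0.983, -0.0], [0.001, -0.0, -1.0]]
wrist_force: [-0.3, -0.0, -3.2]
opening: 0.0156
finger_force: 49.9
```

Run:
```python
from h import *
o=ctrl.get_obs(); r=o["tcp_rot"]; print(o["ee_pos"],np.degrees(np.arctan2(r[1,1],r[0,1])),o["wrist_force"],o["opening"],o["joints"])
im2,_=shot("top"); im,_=shot("side")
a=cv2.resize(im2[145:205,295:350],(396,432),interpolation=cv2.INTER_CUBIC)
b=cv2.resize(im[140:250,255:355],(400,440),interpolation=cv2.INTER_CUBIC)
out=np.zeros((440,796,3),np.uint8); out[:432,:396]=a; out[:,396:]=b; save("pics/ins.png",out)
```

```text
[ 0.57471793 -0.02968148  0.19957202] 79.33572186372474 [-3.08382024e-01 -1.50507210e-03 -3.21519066e+00] 0.015567842695512943 [-1.47321162e+01  2.71939441e+01  7.59702888e+01 -1.41591699e-02
  7.68881191e+01 -9.40646150e+01]
```

View pics/ins.png

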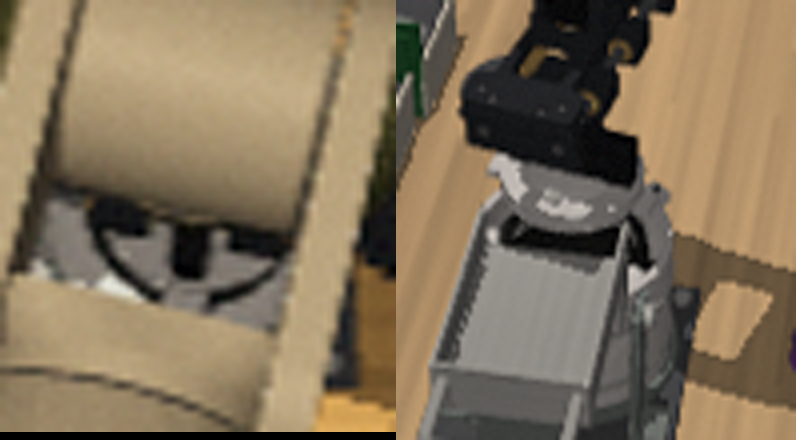

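The lid is held level over the barrel (right panel 565,195), ears along the gap direction. Next I descend step by step.

{"fn": "drive_tool", "kwargs": {
  "travel": [
    [1,1,-10],
    [0,0,-10],
    [0,0,-10],
    [0,0,0],
    [0,0,0]
  ],
  "roll": [0,0,0,0,0],
  "jaw": [245,245,245,245,245]
}}

```text
t: 13.0
ee_pos: [0.5759, -0.028, 0.1689]
tcp_rot: [[-0.983, 0.184, -0.002], [0.184, 0.983, 0.0], [0.002, 0.0, -1.0]]
wrist_force: [-0.0, 0.6, -3.2]
opening: 0.0156
finger_force: 49.9
```

{"fn": "drive_tool", "kwargs": {
  "travel": [
    [0,0,-3],
    [0,0,-3],
    [0,0,0],
    [0,0,0]
  ],
  "roll": [0,0,0,0],
  "jaw": [245,245,245,245]
}}

```text
t: 13.33
ee_pos: [0.5762, -0.028, 0.1638]
tcp_rot: [[-0.983, 0.184, -0.0], [0.184, 0.983, -0.0], [0.0, -0.0, -1.0]]
wrist_force: [0.2, 0.4, -2.8]
opening: 0.0156
finger_force: 49.9
```

{"fn": "drive_tool", "kwargs": {
  "travel": [
    [0,0,-2],
    [0,0,-2],
    [0,0,0],
    [0,0,0]
  ],
  "roll": [0,0,0,0],
  "jaw": [245,245,245,245]
}}

```text
t: 13.67
ee_pos: [0.5761, -0.0278, 0.1598]
tcp_rot: [[-0.983, 0.184, -0.0], [0.184, 0.983, 0.0], [0.0, 0.0, -1.0]]
wrist_force: [-1.3, 1.4, -3.1]
opening: 0.0154
finger_force: 49.9
```

{"fn": "drive_tool", "kwargs": {
  "travel": [
    [0,0,-2],
    [0,0,-2],
    [0,0,0],
    [0,0,0]
  ],
  "roll": [0,0,0,0],
  "jaw": [245,245,245,245]
}}

```text
t: 14.0
ee_pos: [0.5759, -0.0277, 0.1556]
tcp_rot: [[-0.983, 0.184, -0.001], [0.184, 0.983, 0.001], [0.001, 0.0, -1.0]]
wrist_force: [-2.1, 3.3, -1.8]
opening: 0.0156
finger_force: 49.9
```

{"fn": "drive_tool", "kwargs": {
  "travel": [
    [0,0,-2],
    [0,0,-2],
    [0,0,0],
    [0,0,0]
  ],
  "roll": [0,0,0,0],
  "jaw": [245,245,245,245]
}}

```text
t: 14.33
ee_pos: [0.5759, -0.0277, 0.1522]
tcp_rot: [[-0.983, 0.184, -0.0], [0.184, 0.983, 0.0], [0.001, 0.0, -1.0]]
wrist_force: [-5.5, 4.8, 3.1]
opening: 0.0157
finger_force: 49.9
```

{"fn": "drive_tool", "kwargs": {
  "travel": [
    [-0.8,0.8,-1.5],
    [0,0,-1.5],
    [0,0,0],
    [0,0,0]
  ],
  "roll": [0,0,0,0],
  "jaw": [245,245,245,245]
}}

```text
t: 14.67
ee_pos: [0.5758, -0.0276, 0.1499]
tcp_rot: [[-0.983, 0.184, 0.002], [0.184, 0.983, -0.001], [-0.002, -0.001, -1.0]]
wrist_force: [-3.4, 1.1, 5.9]
opening: 0.0157
finger_force: 49.9
```

{"fn": "drive_tool", "kwargs": {
  "travel": [
    [0,0,-1],
    [0,0,-1],
    [0,0,0],
    [0,0,0]
  ],
  "roll": [0,0,0,0],
  "jaw": [245,245,245,245]
}}

```text
t: 15.0
ee_pos: [0.5758, -0.0276, 0.1482]
tcp_rot: [[-0.983, 0.184, 0.002], [0.184, 0.983, -0.001], [-0.002, -0.001, -1.0]]
wrist_force: [-5.1, 2.3, 8.6]
opening: 0.0155
finger_force: 49.9
```

{"fn": "drive_tool", "kwargs": {
  "travel": [
    [-0.6,0.3,-1],
    [0,0,0],
    [0,0,0]
  ],
  "roll": [0,0,0],
  "jaw": [245,245,245]
}}

```text
t: 15.25
ee_pos: [0.5758, -0.0276, 0.1475]
tcp_rot: [[-0.983, 0.184, 0.004], [0.184, 0.983, -0.002], [-0.004, -0.001, -1.0]]
wrist_force: [-2.0, 0.1, 9.5]
opening: 0.0158
finger_force: 49.9
```

{"fn": "drive_tool", "kwargs": {
  "travel": [
    [0,0,0],
    [0,0,0],
    [0,0,0]
  ],
  "roll": [-0.05,-0.05,0],
  "jaw": [245,245,245]
}}

```text
t: 15.5
ee_pos: [0.576, -0.0272, 0.1476]
tcp_rot: [[-0.959, 0.283, 0.005], [0.283, 0.959, -0.001], [-0.005, 0.0, -1.0]]
wrist_force: [-1.4, 2.1, 8.8]
opening: 0.0157
finger_force: 49.9
```

{"fn": "drive_tool", "kwargs": {
  "travel": [
    [0,0,0],
    [0,0,0],
    [0,0,0],
    [0,0,0],
    [0,0,0]
  ],
  "roll": [-0.07,-0.07,-0.07,-0.07,0],
  "jaw": [245,245,245,245,245]
}}

```text
t: 15.92
ee_pos: [0.5761, -0.027, 0.1477]
tcp_rot: [[-0.843, 0.538, 0.005], [0.538, 0.843, -0.001], [-0.005, 0.002, -1.0]]
wrist_force: [-2.3, 4.0, 9.6]
opening: 0.0161
finger_force: 49.9
```

{"fn": "drive_tool", "kwargs": {
  "travel": [
    [0,0,0],
    [0,0,0],
    [0,0,0],
    [0,0,0],
    [0,0,0]
  ],
  "roll": [-0.07,-0.07,-0.07,-0.07,-0.07],
  "jaw": [245,245,245,245,245]
}}

```text
t: 16.33
ee_pos: [0.5763, -0.0268, 0.1477]
tcp_rot: [[-0.608, 0.794, 0.005], [0.794, 0.608, -0.001], [-0.004, 0.004, -1.0]]
wrist_force: [0.1, 4.5, 7.9]
opening: 0.0154
finger_force: 49.9
```

Run:
```python
from h import *
o=ctrl.get_obs(); print(o["ee_pos"],o["wrist_force"],o["wrist_torque"],o["joints"])
```

```text
[ 0.57628795 -0.02681442  0.14772423] [0.09221264 4.53856209 7.85022741] [ 0.79254485 -0.011001    0.26612702] [-1.44355428e+01  3.02204374e+01  8.00997336e+01  5.24432973e-02
  6.93681754e+01 -5.18722339e+01]
```

{"fn": "drive_tool", "kwargs": {
  "travel": [
    [0,0.5,0],
    [0,0,0],
    [0,0,0],
    [0,0,0],
    [0,0,0]
  ],
  "roll": [-0.07,-0.07,-0.07,-0.07,-0.07],
  "jaw": [245,245,245,245,245]
}}

```text
t: 16.75
ee_pos: [0.5764, -0.0267, 0.1478]
tcp_rot: [[-0.298, 0.954, 0.006], [0.954, 0.298, -0.001], [-0.003, 0.005, -1.0]]
wrist_force: [0.8, 3.1, 7.9]
opening: 0.0154
finger_force: 49.9
```

{"fn": "drive_tool", "kwargs": {
  "travel": [
    [0,0,0],
    [0,0,0],
    [0,0,0],
    [0,0,0],
    [0,0,0]
  ],
  "roll": [-0.07,-0.07,-0.07,-0.07,-0.07],
  "jaw": [245,245,245,245,245]
}}

```text
t: 17.17
ee_pos: [0.5766, -0.0268, 0.1479]
tcp_rot: [[0.047, 0.999, 0.006], [0.999, -0.047, -0.001], [-0.001, 0.006, -1.0]]
wrist_force: [1.0, 2.9, 9.5]
opening: 0.0159
finger_force: 49.9
```

{"fn": "drive_tool", "kwargs": {
  "travel": [
    [0,0,0],
    [0,0,0],
    [0,0,0],
    [0,0,0],
    [0,0,0]
  ],
  "roll": [-0.05,-0.04,0,0,0],
  "jaw": [245,245,245,245,245]
}}

```text
t: 17.58
ee_pos: [0.5764, -0.0268, 0.1478]
tcp_rot: [[0.134, 0.991, 0.006], [0.991, -0.134, -0.001], [-0.001, 0.006, -1.0]]
wrist_force: [0.7, 1.4, 9.1]
opening: 0.0159
finger_force: 49.9
```

Run:
```python
from h import *
o=ctrl.get_obs(); r=o["tcp_rot"]; print(o["ee_pos"],np.degrees(np.arctan2(r[1,1],r[0,1])),o["wrist_force"],o["wrist_torque"])
```

```text
[ 0.5764474  -0.02681129  0.14781049] -7.684255838730523 [0.66057757 1.39027082 9.05300349] [ 0.34355058 -0.02938056 -0.01263192]
```

{"fn": "drive_tool", "kwargs": {
  "travel": [
    [0,0,-1],
    [0,0,-0.8],
    [0,0,0],
    [0,0,0],
    [0,0,0]
  ],
  "roll": [-0.04,0,0,0,0],
  "jaw": [245,245,245,245,245]
}}

```text
t: 18.0
ee_pos: [0.5765, -0.0269, 0.1468]
tcp_rot: [[0.173, 0.985, 0.007], [0.985, -0.173, -0.002], [-0.001, 0.007, -1.0]]
wrist_force: [-1.5, 1.6, 14.4]
opening: 0.0153
finger_force: 49.9
```

Run:
```python
from h import *
im,_=shot("side"); save("pics/end.png",cv2.resize(im[110:260,240:370],None,fx=4.5,fy=4,interpolation=cv2.INTER_CUBIC))
im2,W2=shot("top"); H=W2[150:196,230:247,2]; print("handle z",np.median(H[(H>.165)&(H<.195)]))
o=ctrl.get_obs(); print(o["ee_pos"],o["wrist_force"],o["finger_force"])
```

```text
handle z 0.18045509602702156
[ 0.57652278 -0.0268879   0.14678137] [-1.67106887  2.31694599 15.28716272] 49.93471462279558
```

View pics/end.png

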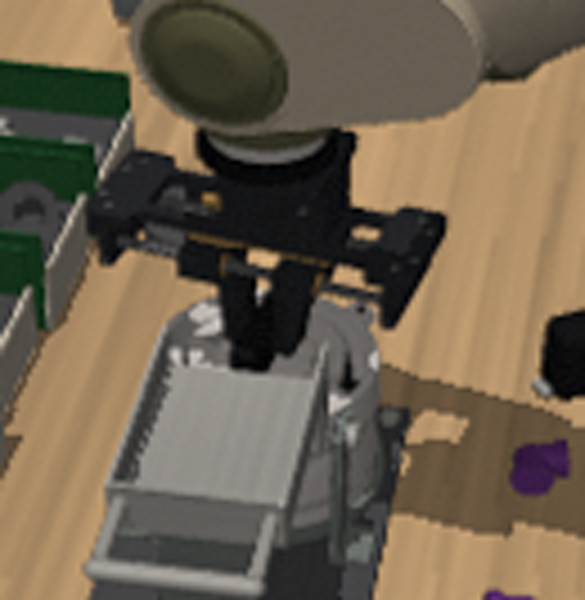

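The picture shows the tray level and empty. The lid sits flush in the collar at (270,340) with the fingers on its bar, turned a quarter turn and pressed with about 18 N. I'm handing in.

```bash
python3 -c "
from cell import ctrl
print(ctrl.hand_in())"
```

```text
the job is handed in; nothing more can be done
None
```

I handed the job in (the hand-in returned no verdict) with all four fittings tipped into the barrel, the tray back level, and the lid turned about a quarter turn clockwise, still gripped and pressed home against the seal.

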